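Show the guard cartridge to the inspection camera

ROBOT

A 6-joint arm with a two-finger parallel gripper is mounted at the origin on the work surface. World frame = base frame: x ahead of the robot, y to its left, z up, the work surface at z = 0. Lengths are in m, angles in rad, forces in N, time in s.
With the tool pointing down it reaches from about 0.35 to 1 m from the base axis. Payload 7.1 kg.
Tool frame: the origin (TCP) lies between the finger pads; the fingertips stand 22 mm ahead of it and the grasp point (between the pads) lies 3 mm ahead of it; z points along the fingers, y is the line along which they close (so a half turn about z gives the same grasp; the last joint's range is limited). The gripper opens to 85 mm and grips with 20 to 120 N. Pads are 22 mm wide; open, the fingers measure 114 mm over their backs; the gripper's body (76 mm by 85 mm) begins 54 mm behind the grasp point. The pads swing forward as they close: fully open they stand 13 mm farther back than shut.
Start: joints at [1.118, 0.423, 1.63, -0, 1.089, -0.019], TCP at [0.263, 0.567, 0.229] pointing down, gripper open.
Joint ranges: [-3, 3], [-0.9, 2.11], [0.09, 2.58], [-1.31, 4.45], [0.11, 2.69], [-2.54, 2.54]. Speed limits (rad/s): [2.39, 2.39, 3.01, 3.14, 3.14, 3.14].

INTERFACE

Orientations are given as a rotation vector (axis times angle).
In Python, from rig import manip gives the robot as it stands. The module is installed in compiled form; this text tells all that it offers. Calls block until the motion is done:
- manip.move_to(position, orientation): joint-space move of the TCP to a pose.
- manip.servo_line(position, orientation=None, rate=0.15): straight line of the TCP; orientation=None keeps the orientation; rate is the mean speed in m/s.
- manip.set_joints(angles): joint-space move.
- manip.command_gripper(opening, f_grip=None): finger opening in m; f_grip is the grip in N (None keeps the last); returns when the fingers have stopped.
- manip.hold(seconds).
- manip.solve_ik(position, orientation): joint angles nearest the present ones, or None.
- manip.camera(name): name is "side" or "top" or "wrist"; returns a dict with "image" (420x560x3 uint8, red, green, blue), "fx", "fy", "cx", "cy" (pixels), "cam_to_world" (4x4, takes a point from camera to world coordinates); the wrist camera has in their place "mount" (4x4, takes a point from camera to tool coordinates, whose origin is the TCP and whose axes are the flange's). Camera axes: x right, y down, z forward; pixel columns grow to the right and rows downward; lengths in m; the calibration is good to about 2 mm. A picture is of the moment at which its call begins: read the wrist's pose just before it. There is no depth.
A pose or a line that the arm cannot do raises manip.IKError and nothing moves.
- manip.sign_off(): hands the job in; it is judged then, once.
Readings, each from a call of its own:
- manip.get_time(): time.
- manip.get_joint_positions(): joint angles.
- manip.get_joint_vel(): joint speeds.
- manip.get_tau(): joint torques, N m.
- manip.get_position(): TCP position.
- manip.get_ee_rot(): TCP orientation.
- manip.get_contact_force(): force on the tool from outside, world axes, zero at the start.
- manip.get_torque(): the same for the moment, N m.
- manip.get_width(): finger opening in m.
- manip.get_grip_force(): force on a finger pad.
Only numpy, scipy, OpenCV 4.12 (cv2) and the standard library are available. Lean on these libraries where they do the work, as an engineer would, in place of code of your own. Each camera call takes 0.05 s, during which the arm holds its last target. There are 200 camera calls.

TASK

Swing the clamp lever of the clip block open by about a quarter turn and lift the short guard cartridge out. Present it in the air to the inspection camera: thick inlet end towards the lens, about 60 mm in front of it, the cartridge centred on the camera's line of sight and lying along it, tilted as the camera is. Finish while holding it still there, touching nothing but the gripper, with the lever left open and the camera, spare column, bottle and wrench not disturbed.

Things in the scene. Friction and masses are not known exactly. Their poses are not given: they have to be found in the camera images.
- holder: fixed grey clip block; origin below mid-cartridge at bench level, z up. Base plate 110 (x) x 160 (y -92 to +68) x 12 mm. Two slotted saddles 10 mm thick at x = -30 and +30 mm (50 mm free between; 58 mm high, 39 mm wide) carry the cartridge along x, its axis 55 mm above the bench, inlet end to +x. A tray and this block change sides from run to run
- lever (a joint): angle (rad) of the flat aluminium clamp lever. 0: shut, along the block's +y across the cartridge, 2 mm above it (lever 14 mm wide, 66 to 74 mm above the bench). Grows anticlockwise seen from above, the knob going towards the block's -x; stop at 2.0. Light friction (0.6 N at the knob), stays where left. Starts at 0 to 0.2
- lever_knob (a point): centre of the top of the lever's upright black knob (16 mm diameter, 32 mm tall, top 106 mm above the bench), 108 mm from the pivot. The pivot is a vertical 16 mm post at x = 0, y = -66 mm of the clip block
- cartridge: short guard cartridge lying loose in the clip block: steel tube 18 mm in diameter, 120 mm long in all, about 0.14 kg. Origin on its axis at mid-length, midway between the saddles; x axis towards the inlet end (grey collar 28 mm in diameter, 20 mm long; the outlet end is a 12 mm nipple, 12 mm long). It may roll about its x axis
- inlet (a point): centre of the cartridge's inlet end face, 60 mm from its origin along its +x
- outlet (a point): centre of the cartridge's outlet end face, 60 mm from its origin along its -x
- lens (a point): centre of the front face of the inspection camera's black lens barrel (30 mm diameter, 22 mm long, on a grey 55 x 40 x 40 mm head), on a fixed stand at the far side. It looks along this frame's -x (towards the robot, 3 to 23 degrees downward); y is level. The head turns on a friction hinge 45 mm behind the lens face, 230 mm above the bench: do not knock it
- spare_column: bystander: longer steel column, 170 mm long, 26 mm in diameter at both ends, lying in an open white tray 210 x 110 x 30 mm; origin at mid-underside. The tray and the clip block change sides
- bottle: bystander: white bottle 72 mm in diameter, 160 mm tall; origin at the centre of its underside
- wrench: bystander: steel wrench 140 mm long lying on the bench between the tray and the clip block
Not all that is in view belongs to the job. There is more than one size of the part that bears lens; the job needs the smallest.

How it is judged:
On the way, in this order (a step that is already met when the one before it is completed fails the run):
1. the lever is swung open while the cartridge is still in the clip block (value of joint lever above 1.2 rad and z of cartridge in the frame of holder below 0.065 m), for 0.2 s.
2. the cartridge is lifted clear of the clip block in the gripper (height (world z) of cartridge above 0.1 m and contact force between the fingers and cartridge above 1 N), for 0.2 s.
At the end, for the whole second after the job is handed in: gripper holds the cartridge still in the air, off the clip block; inlet face 40 to 80 mm before the lens and within 15 mm of its line of sight sideways and up or down; axis within 0.18 rad (10 degrees) of that line, inlet end towards the lens; lever open more than 1.2 rad (all of step 2 and x of inlet in the frame of lens between -0.08 and -0.04 m and y of inlet in the frame of lens between -0.015 and 0.015 m and z of inlet in the frame of lens between -0.015 and 0.015 m and x of outlet in the frame of lens below -0.12 m and angle between the x axis of cartridge and the x axis of lens, either way round below 0.18 rad and contact force between cartridge and holder below 0.1 N and linear speed of cartridge below 0.02 m/s and angular speed of cartridge below 0.2 rad/s and value of joint lever above 1.2 rad); the arm keeps its last pose, push and grip.
It fails at once if the inspection camera is knocked out of its aim (lens moved more than 6 mm) (distance of lens from where it was at the start of the episode above 0.006 m).
It fails at once if the cartridge falls onto the bench (height (world z) of cartridge below 0.035 m).
It fails at once if the spare column is disturbed (moved more than 20 mm) (distance of spare_column from where it was at the start of the episode above 0.02 m).
It fails at once if the bottle is disturbed (moved more than 20 mm) (distance of bottle from where it was at the start of the episode above 0.02 m).
It fails at once if the wrench is disturbed (moved more than 20 mm) (distance of wrench from where it was at the start of the episode above 0.02 m).
It also fails if it takes over 51 s, if anything falls off the work surface, if the arm or the gripper's body presses on something with over 40 N, if the wrist force passes 120 N, or if a joint passes its speed limit or range.

## Working session

There is one attempt and no reset: what is moved stays moved. The work goes in short steps, each a Python script; the robot and the scene stay as the last script left them, time stands still between calls to the robot, and variables do not carry over. Pictures are saved under pics/ and viewed, at most 10 in all, crops included, and the job is handed in when it is done.

```bash
mkdir -p pics; cat > h.py <<'E'
import numpy as np, cv2
from scipy.spatial.transform import Rotation as R
from rig import manip as m
def ray(c,u,v):
    T=np.array(c["cam_to_world"]);d=T[:3,:3]@np.array([(u-c["cx"])/c["fx"],(v-c["cy"])/c["fy"],1]);return T[:3,3],d/np.linalg.norm(d)
def onz(c,u,v,z):
    o,d=ray(c,u,v);return o+d*(z-o[2])/d[2]
def tri(c1,p1,c2,p2):
    o1,d1=ray(c1,*p1);o2,d2=ray(c2,*p2)
    s=np.linalg.lstsq(np.stack([d1,-d2],1),o2-o1,rcond=None)[0];a=o1+s[0]*d1;b=o2+s[1]*d2
    return (a+b)/2,np.linalg.norm(a-b)
def proj(c,P):
    T=np.linalg.inv(np.array(c["cam_to_world"]));p=T[:3,:3]@P+T[:3,3];return c["fx"]*p[0]/p[2]+c["cx"],c["fy"]*p[1]/p[2]+c["cy"]
E
python3 - <<'E'
from h import *
import pickle
d={}
for n in("top","side","wrist"):
    c=m.camera(n);d[n]=c;print(n,c["fx"],c["cx"],c["cy"],np.round(c.get("cam_to_world",c.get("mount")),3).tolist())
    cv2.imwrite(f"pics/{n}.png",cv2.resize(c["image"][:,:,::-1],(784,588),interpolation=cv2.INTER_CUBIC))
pickle.dump(d,open("c0.pkl","wb"))
print(m.get_position(),m.get_ee_rot(),m.get_time())
E
```

```text
top 446.96910230906286 278.6131829951151 211.18682119050212 [[-0.008, -0.981, 0.194, 0.335], [-1.0, 0.005, -0.015, 0.073], [0.014, -0.195, -0.981, 1.339], [0.0, 0.0, 0.0, 1.0]]
side 393.56923781606554 280.94716231443124 214.1534555963816 [[0.831, -0.273, 0.485, 0.179], [-0.556, -0.426, 0.714, -0.514], [0.011, -0.863, -0.506, 0.597], [0.0, 0.0, 0.0, 1.0]]
wrist 350.3621074943743 280.5074915611861 209.04054648764298 [[0.0, -0.962, -0.272, 0.068], [1.0, 0.0, 0.0, 0.0], [-0.0, -0.272, 0.962, -0.144], [0.0, 0.0, 0.0, 1.0]]
[0.26251373 0.56673641 0.22841646] [-6.76043493e-01 -3.06770549e+00  1.83702968e-03] 0.15
```

View pics/top.png

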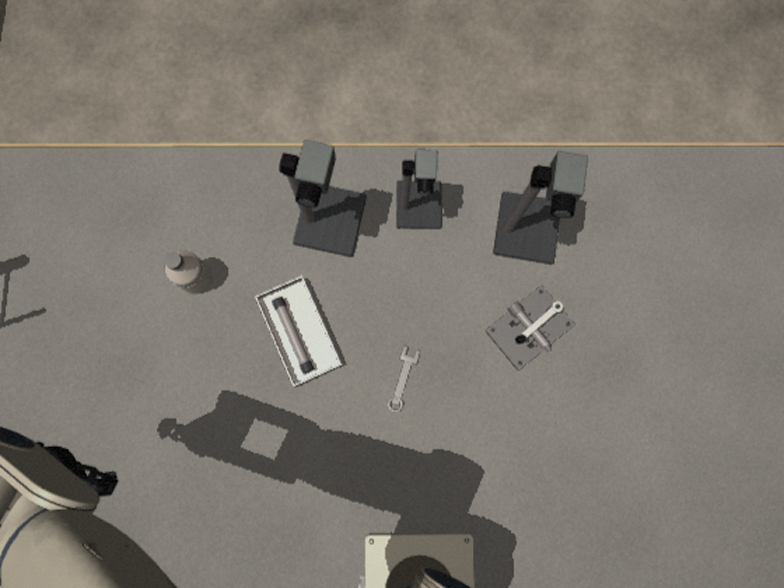

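View pics/side.png

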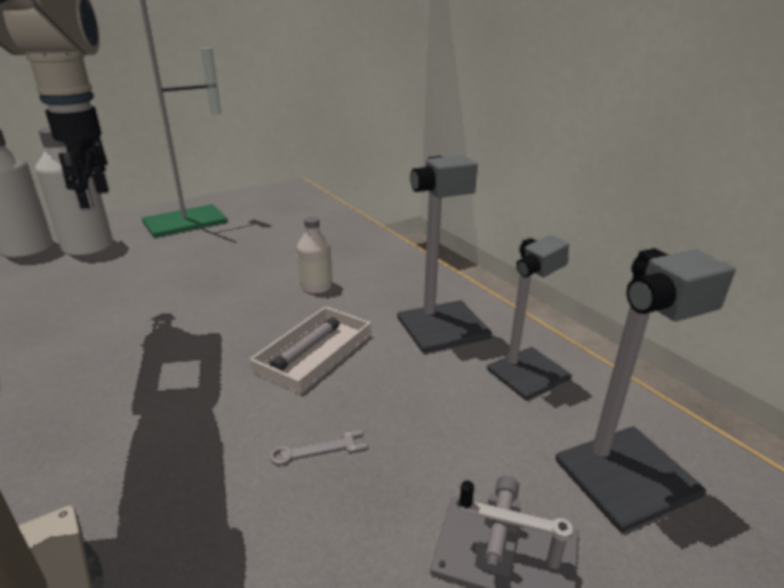

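The pictures show three inspection cameras, with heads in the top view at about (317,180), (425,175) and (567,185). The middle one is the smallest, so it's the target; in the side view its lens is at about (525,267). The clip block is at top (530,327), with its pivot at (557,307) and knob at (521,339). The spare column in the tray at (292,335) is longer and black at both ends, so it isn't the part.

```bash
python3 - <<'E'
import pickle,cv2,numpy as np
d=pickle.load(open("c0.pkl","rb"))
def cr(n,u,v,w,h,s): return cv2.resize(d[n]["image"][v:v+h,u:u+w,::-1],(w*s,h*s),interpolation=cv2.INTER_CUBIC)
# 2x2 tiles each 400x300
A=cr("top",340,195,80,60+15,5)[:375]; 
B=cr("top",270,100,80,45,5)
C=cr("side",300,335,80+33,85,5)[:,:]
im=np.zeros((600,800,3),np.uint8)
im[:300,:400]=cr("top",340,200,80,60,5)
im[:300,400:]=cr("top",270,100,80,60,5)
im[300:,:400]=cr("side",305,335,100,75,4)
im[300:,400:]=cr("side",350,160,80,60,5)
cv2.imwrite("pics/crop1.png",im)
E
```

```text
(no output)
```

View pics/crop1.png

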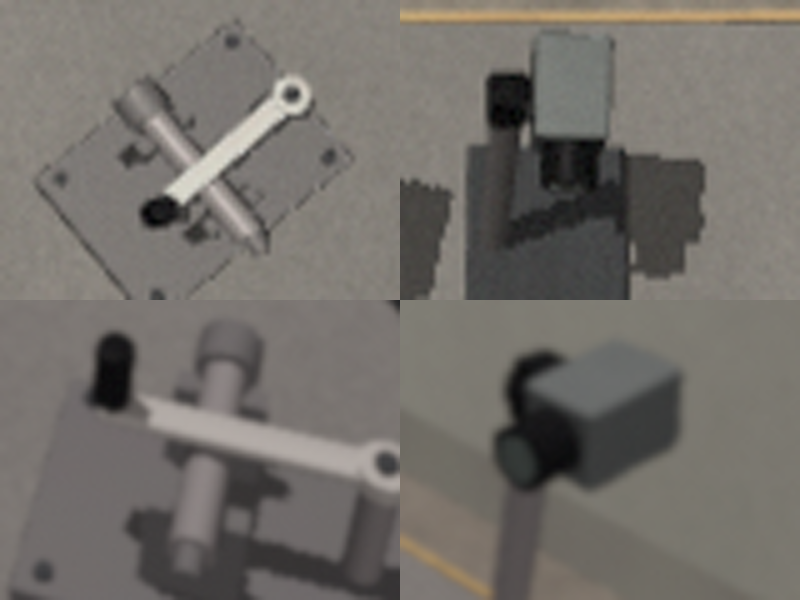

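The crops confirm the choice: the short cartridge has one grey collar (inlet) at the upper left and its nipple at (262,243). The lever is nearly shut, with the knob at (161,210). The middle camera is the smallest. Next I'll fit block and lens models to the pixels I read off.

```bash
cat > fit.py <<'E'
from h import *
import pickle
from scipy.optimize import least_squares
d=pickle.load(open("c0.pkl","rb"));t,s=d["top"],d["side"]
T=lambda u,v:(340+u/5,200+v/5); S=lambda u,v:(305+u/4,335+(v-300)/4)
L=lambda u,v:(270+(u-400)/5,100+v/5); M=lambda u,v:(350+(u-400)/5,160+(v-300)/5)
K='k'
blk=[(t,(0,-.066,.076),T(292,95)),(t,K,T(158,208)),(t,(.055,.068,.012),T(38,180)),(t,(.055,-.092,.012),T(238,20)),(t,(-.055,-.092,.012),T(353,158)),
(t,(-.06,0,.058),T(264,247)),(t,(.06,0,.066),T(130,89)),(s,(0,-.066,.076),S(386,463)),(s,K,S(115,340)),(s,(-.06,0,.055),S(187,570))]
def Pb(q,p):
    if p is K or p=='k': p=(-.108*np.sin(q[3]),-.066+.108*np.cos(q[3]),.106)
    return R.from_euler('z',q[2]).apply(p)+[q[0],q[1],0]
f=lambda q:np.ravel([np.subtract(proj(c,Pb(q,p)),x) for c,p,x in blk])
r=least_squares(f,[.6,-.2,.8,.1],loss='soft_l1');print("block",r.x.round(4));print(f(r.x).reshape(-1,2).round(1).tolist())
lens=[(t,(.077,.02,.02),L(537,33)),(t,(.077,-.02,.02),L(613,38)),(t,(.022,.02,.02),L(533,135)),(t,(.022,-.02,.02),L(607,135)),
(s,(.022,.02,.02),M(527,385)),(s,(.077,.02,.02),M(612,342)),(s,(.077,-.02,.02),M(682,372)),(s,(.022,-.02,.02),M(600,416)),(s,(.022,-.02,-.02),M(587,490)),(s,(.077,-.02,-.02),M(680,440)),(s,(0,0,0),M(518,458))]
def Pl(q,p): return R.from_euler('ZY',[q[2],q[3]]).apply(np.array(p)-[.045,0,0])+[q[0],q[1],.23+q[4]]
g=lambda q:np.r_[np.ravel([np.subtract(proj(c,Pl(q,p)),x) for c,p,x in lens]),q[4]/.002]
w=least_squares(g,[.75,0,0,-.2,0],loss='soft_l1');print("lens",w.x.round(4),Pl(w.x,(0,0,0)));print(g(w.x)[:-1].reshape(-1,2).round(1).tolist())
E
python3 fit.py
```

```text
block [ 0.5206 -0.2373  0.66    0.0154]
[[-0.6, -0.1], [0.5, -0.6], [-1.2, -0.3], [-1.0, -0.5], [-0.1, -0.0], [-0.2, 0.7], [0.2, -0.5], [0.1, 0.1], [0.4, 0.1], [-0.6, 2.9]]
lens [ 0.7982 -0.0127 -0.0014 -0.1379 -0.0008] [ 0.75367281 -0.01263144  0.22303401]
[[-0.6, -0.1], [-0.5, -1.1], [0.3, 0.4], [0.9, 0.4], [-0.8, -0.8], [0.6, -1.0], [0.9, -0.6], [-1.2, -0.1], [0.4, 1.4], [-0.1, 2.0], [0.0, -0.1]]
```

```bash
cat >> h.py <<'E'
BX,BY,YAW=.5206,-.2373,.66
LENS=np.array([.7537,-.0126,.2230]);LYAW,PITCH=-.0014,.1379
def blk(p,yaw=None): return R.from_euler('z',YAW).apply(p)+[BX,BY,0]
def down(ang): # tool z down, tool x at world heading ang
    x=np.array([np.cos(ang),np.sin(ang),0]);z=np.array([0,0,-1.]);return R.from_matrix(np.stack([x,np.cross(z,x),z],1)).as_rotvec()
E
cat > push.py <<'E'
from h import *
r=.108
P=lambda th,z:blk((-r*np.sin(th),-.066+r*np.cos(th),z))
O=lambda th:down(YAW+np.pi+th)
ths=np.linspace(-.27,1.44,10)
j=m.solve_ik(P(-.27,.2),O(-.27));print(np.round(j,2))
for th in ths: print(round(th,2),np.round(m.solve_ik(P(th,.105),O(th)),2))
m.command_gripper(0)
m.move_to(P(-.27,.23),O(-.27)); m.servo_line(P(-.27,.105),rate=.1)
print(m.get_time(),m.get_contact_force())
for th in ths[1:]:
    m.servo_line(P(th,.105),O(th),rate=.12); print(round(th,2),np.round(m.get_contact_force(),1))
print(m.get_time())
m.servo_line(P(1.3,.105),rate=.1);m.servo_line(P(1.3,.2),rate=.2)
print(m.get_time())
E
python3 push.py
```

```text
[-0.37  0.36  1.81 -0.    0.97 -2.33]
-0.27 [-0.37  0.5   1.87 -0.    0.78 -2.33]Traceback (most recent call last):
  File "push.py", line 7, in <module>
    for th in ths: print(round(th,2),np.round(m.solve_ik(P(th,.105),O(th)),2))
                                     ~~~~~~~~^^^^^^^^^^^^^^^^^^^^^^^^^^^^^^^^
    return _wrapfunc(a, 'round', decimals=decimals, out=out)
    return _wrapit(obj, method, *args, **kwds)
    result = getattr(arr, method)(*args, **kwds)
TypeError: unsupported operand type(s) for *: 'NoneType' and 'float'
```

```bash
sed -i 's/YAW+np.pi+th/YAW+th/' push.py; python3 push.py; python3 - <<'E'
from h import *
# look at block from above with wrist camera
m.command_gripper(.055)
m.move_to(blk((-.03,0,.24)),down(YAW))
p,o=m.get_position(),m.get_ee_rot();c=m.camera("wrist")
import pickle;pickle.dump((p,o,c),open("w1.pkl","wb"))
cv2.imwrite("pics/w1.png",cv2.resize(c["image"][:,:,::-1],(784,588)))
T=np.eye(4);T[:3,:3]=R.from_rotvec(o).as_matrix();T[:3,3]=p;c["cam_to_world"]=T@c["mount"]
for n,q in dict(inl=(.06,0,.069),outl=(-.06,0,.061),mid=(0,0,.064),piv=(0,-.066,.076)).items(): print(n,np.round(np.array(proj(c,blk(q)))*1.4))
print(m.get_time(),m.get_width())
E
```

```text
[-0.37  0.36  1.81 -0.    0.97  0.81]
-0.27 [-0.37  0.5   1.87 -0.    0.78  0.81]
-0.08 [-0.4   0.48  1.9  -0.    0.76  0.59]
0.11 [-0.43  0.47  1.92 -0.    0.75  0.37]
0.3 [-0.47  0.46  1.93  0.    0.75  0.14]
0.49 [-0.51  0.46  1.93 -0.    0.75 -0.09]
0.68 [-0.55  0.47  1.92 -0.    0.75 -0.32]
0.87 [-0.58  0.47  1.91 -0.    0.76 -0.54]
1.06 [-0.61  0.49  1.88 -0.    0.77 -0.76]
1.25 [-0.64  0.51  1.85 -0.    0.79 -0.98]
1.44 [-0.65  0.53  1.81  0.    0.81 -1.18]
5.1333 [-0.15929834  0.27177096 -0.59787265]
-0.08 [ 0.3  0.4 -0.7]
0.11 [ 0.2 -0.6 -0.3]
0.3 [-0.1 -0.  -0.5]
0.49 [-0.   0.6 -0.3]
0.68 [ 0.1 -0.1 -0.8]
0.87 [ 0.1  0.7 -0. ]
1.06 [-0.2 -0.6  0. ]
1.25 [0.4 0.1 0.7]
1.44 [0.2 0.3 0.6]
8.2083
9.1333
inl [392. 119.]
outl [392. 304.]
mid [392. 217.]
piv [497. 220.]
11.1583 0.054861042022250964
```

View pics/w1.png

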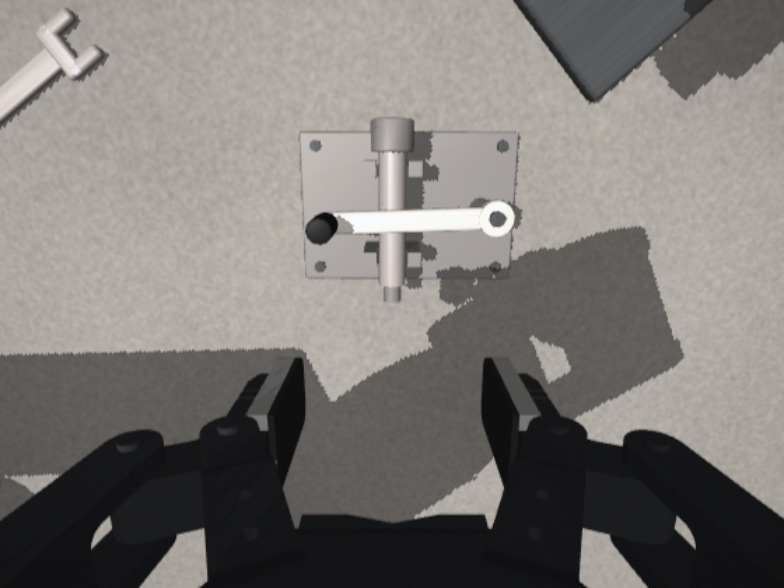

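The wrist view shows the block model fits to about 1 px, but the lever is still shut (knob at 321,229), so the fingers missed the knob. I'll check the closed width and the actual height before trying again.

```bash
python3 - <<'E'
from h import *
m.command_gripper(0.0);print(m.get_width())
r=.108
P=lambda th,z:blk((-r*np.sin(th),-.066+r*np.cos(th),z))
m.move_to(P(-.27,.16),down(YAW-.27)); m.servo_line(P(-.27,.105),rate=.12)
print(m.get_position(),P(-.27,.105),m.get_width())
m.servo_line(P(-.1,.105),down(YAW-.1),rate=.12)
p,o=m.get_position(),m.get_ee_rot();c=m.camera("wrist");print(p,P(-.1,.105))
a=cv2.resize(c["image"][:,:,::-1],(560,420));b=m.camera("side")["image"][300:420,280:430,::-1]
cv2.imwrite("pics/w2.png",np.hstack([a[:,100:460],cv2.resize(b,(440,420),interpolation=cv2.INTER_CUBIC)]))
print(m.get_time())
E
```

```text
-0.0001826925001593183
[ 0.52052938 -0.19031734  0.10581442] [ 0.52000536 -0.18954931  0.105     ] 0.00017464140510230656
[ 0.50433338 -0.19843364  0.10608224] [ 0.5036976  -0.19793594  0.105     ]
13.2583
```

View pics/w2.png

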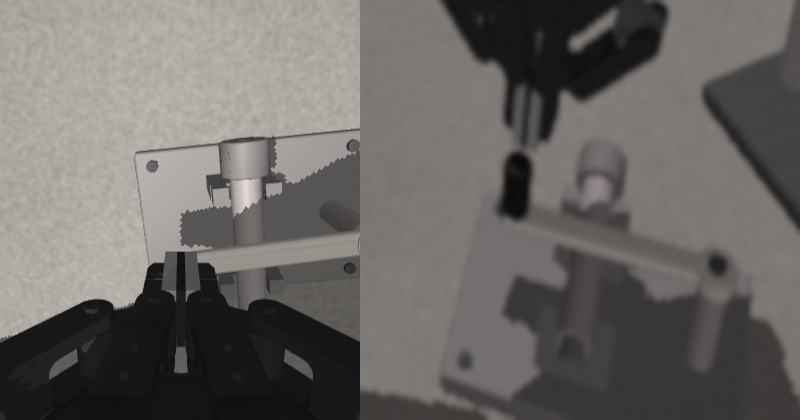

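```bash
python3 - <<'E'
from h import *
import pickle
c=pickle.load(open("c0.pkl","rb"))["side"]
for z in(.08,.09,.1,.11,.12): print(z,np.round(proj(c,np.array([.5043,-.1984,z])),1))
print("knob",np.round(proj(c,blk((0,.042,.106))),1),m.get_contact_force())
E
```

```text
0.08 [335.2 350.6]
0.09 [335.7 346.3]
0.1 [336.2 342. ]
0.11 [336.7 337.7]
0.12 [337.2 333.2]
knob [334.3 344.3] [-0.3481538   1.1877248  -0.01823198]
```

Seen from the side, the closed fingertips are at about z = 0.10, level with the knob's top, so they sit higher than stated. I'll back off and push about 20 mm lower; there's still clearance on that arc.

```bash
python3 - <<'E'
from h import *
r=.108
P=lambda th,z:blk((-r*np.sin(th),-.066+r*np.cos(th),z))
O=lambda th:down(YAW+th)
m.servo_line(P(-.3,.105),O(-.3),rate=.12)
for z in(.095,.085):
    m.servo_line(P(-.3,z),rate=.1);print(z,np.round(m.get_contact_force(),1))
for th in np.linspace(-.3,1.46,10)[1:]:
    m.servo_line(P(th,.085),O(th),rate=.12); print(round(th,2),np.round(m.get_contact_force(),1))
    if abs(th-.09)<.03: side=m.camera("side")["image"]
m.servo_line(P(1.3,.085),rate=.12)
m.servo_line(P(1.3,.2),rate=.25)
m.command_gripper(.055)
m.move_to(blk((-.03,0,.2)),down(YAW))
c=m.camera("wrist");a=cv2.resize(c["image"][:,:,::-1],(560,420));b=side[300:420,280:430,::-1]
cv2.imwrite("pics/w3.png",np.hstack([a[:,100:460],cv2.resize(b,(440,420),interpolation=cv2.INTER_CUBIC)]))
print(m.get_time())
E
```

```text
0.095 [-0.3 -0.3  0.7]
0.085 [ 0.  -0.  -0.3]
-0.1 [-0.4  0.9 -0.7]
0.09 [-0.8  0.1 -0.3]
0.29 [-1.1  0.  -0.4]
0.48 [ 0.6  0.3 -0.1]
0.68 [0.9 0.5 1. ]
0.87 [-0.3  0.3  0.7]
1.07 [-0.3 -0.5  0.9]
1.26 [ 0.2 -0.3 -0.8]
1.46 [ 0.   0.5 -0.8]
20.175
```

View pics/w3.png

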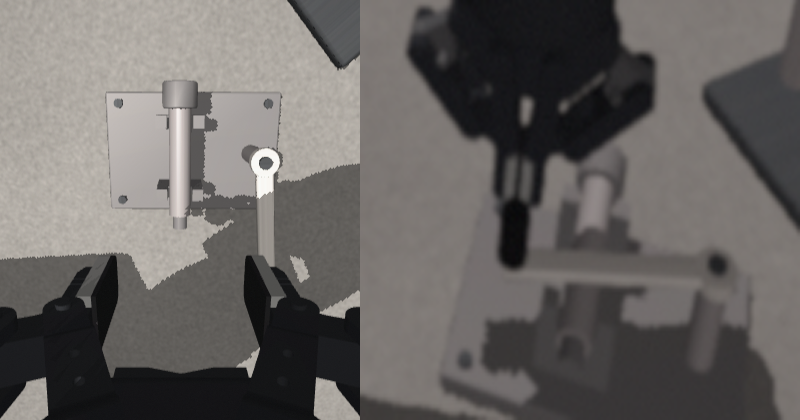

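The lever now lies open along the block's -x at about 1.57 rad (pivot at 265,163), and the cartridge is still in its saddles. Next: descend, grip and lift.

```bash
python3 - <<'E'
from h import *
m.move_to(blk((0,0,.14)),down(YAW))
for z in(.07,.055,.042):
    m.servo_line(blk((0,0,z)),rate=.08);f=m.get_contact_force();print(z,np.round(f,1))
    if abs(f[2])>6: break
m.command_gripper(0.0,60);print("w",m.get_width(),m.get_grip_force(),m.get_contact_force().round(1))
p,o=m.get_position(),m.get_ee_rot();print(p)
m.servo_line(p+[0,0,.03],rate=.06);print(m.get_width(),m.get_grip_force(),m.get_contact_force().round(1))
m.servo_line(p+[0,0,.15],rate=.12);print(m.get_width(),m.get_grip_force(),m.get_contact_force().round(1))
p,o=m.get_position(),m.get_ee_rot();c=m.camera("wrist");s=m.camera("side")
import pickle;pickle.dump((p,o,c,s),open("w4.pkl","wb"))
a=c["image"][:,100:460,::-1];b=s["image"][180:320,250:400,::-1]
cv2.imwrite("pics/w4.png",np.hstack([a,cv2.resize(b,(440,420),interpolation=cv2.INTER_CUBIC)]))
print(m.get_time(),p)
E
```

```text
0.07 [0.5 0.1 0.3]
0.055 [-0.  -0.5  0.1]
0.042 [ 0.6 -0.  -0.6]
w 0.016031834784208263 58.47796082496643 [-1.3  0.8  2.9]
[ 0.52076855 -0.23736767  0.04240493]
0.015803831768250474 58.52071166038513 [ 0.4  0.1 -0.9]
0.015615832191884903 58.527220487594604 [-0.1  0.6 -1.7]
24.5667 [ 0.52021731 -0.23711026  0.19160186]
```

View pics/w4.png

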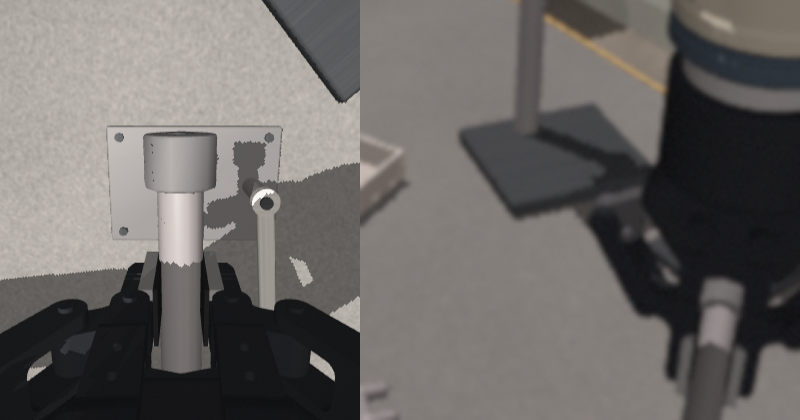

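```bash
python3 - <<'E'
from h import *
import pickle
p,o,c,s=pickle.load(open("w4.pkl","rb"))
for dz in(-.03,-.02,-.01,0,.01): print("tip",dz,np.round(proj(s,p+[0,0,dz]),1))
x=np.array([np.cos(YAW),np.sin(YAW),0])
print("inlet",np.round(proj(s,p+.06*x+[0,0,.013]),1), "collar back",np.round(proj(s,p+.04*x+[0,0,.013]),1))
print(m.get_width(),m.get_joint_positions())
b=s["image"][225:335,320:430,::-1]
cv2.imwrite("pics/w5.png",cv2.resize(b,(600,600),interpolation=cv2.INTER_CUBIC))
E
```

```text
tip -0.03 [365.  325.5]
tip -0.02 [365.8 320.6]
tip -0.01 [366.6 315.6]
tip 0 [367.5 310.6]
tip 0.01 [368.3 305.4]
inlet [373.7 278.1] collar back [372.1 286.2]
0.0156878581142974 [-4.48465686e-01  3.93147619e-01  1.77772181e+00  2.52532246e-05
  9.72490752e-01  4.62356365e-01]
```

View pics/w5.png

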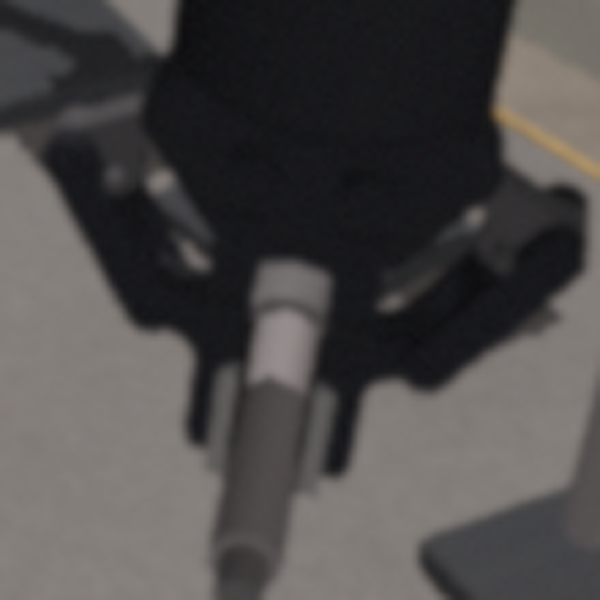

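The cartridge is held mid-length, about 13 mm behind the TCP as planned, with the pads overlapping the tube (pads at rows 365–480). Now I'll move to a standoff in front of the lens, then straight in along its line of sight.

```bash
cat > present.py <<'E'
from h import *
cx=R.from_euler('ZY',[LYAW,-PITCH]).apply([1,0,0]);y=np.array([-cx[1],cx[0],0]);y/=np.linalg.norm(y)
tz=-np.cross(cx,y); M=np.stack([cx,np.cross(tz,cx),tz],1);O=R.from_matrix(M).as_rotvec()
pos=lambda d:LENS-(.06+d)*cx+.0125*tz   # d: inlet to lens distance
E
python3 - <<'E'
from present import *
print(O,pos(.06),np.round(m.solve_ik(pos(.06),O),2),np.round(m.solve_ik(pos(.15),O),2))
p=m.get_position()
m.servo_line(p+[0,0,.04],rate=.12)
m.move_to(pos(.15),O)
m.servo_line(pos(.06),O,rate=.06)
m.hold(.3)
p,o=m.get_position(),m.get_ee_rot();s=m.camera("side");t=m.camera("top");w=m.camera("wrist")
import pickle;pickle.dump((p,o,w,s,t),open("w6.pkl","wb"))
a=cv2.resize(s["image"][140:240,300:420,::-1],(480,400),interpolation=cv2.INTER_CUBIC)
b=cv2.resize(t["image"][90:190,260:340,::-1],(320,400),interpolation=cv2.INTER_CUBIC)
cv2.imwrite("pics/w6.png",np.hstack([a,b]))
print(p,pos(.06),m.get_time(),m.get_width(),m.get_grip_force())
C=p-.0125*R.from_rotvec(o).as_matrix()[:,2]
for n,q in(("in",.06),("out",-.06)): print(n,proj(s,C+q*cx),proj(t,C+q*cx))
print("lens",proj(s,LENS),proj(t,LENS))
E
```

```text
[ 3.13403090e+00 -2.19382199e-03  2.16434523e-01] [ 0.63655758 -0.012436    0.19412306] [-0.04  0.42  1.73  0.01  0.85  1.53] [-0.05  0.32  1.93  0.01  0.75  1.52]
[ 0.63647462 -0.01244161  0.19414064] [ 0.63655758 -0.012436    0.19412306] 28.1333 0.0158497970129948 58.5213965177536
in (np.float64(352.0783257437206), np.float64(202.31895324008468)) (np.float64(304.2944193190311), np.float64(160.16794550161848))
out (np.float64(304.8464880434834), np.float64(225.96942204271383)) (np.float64(304.65686451679386), np.float64(205.77360538306365))
lens (np.float64(373.60961652462345), np.float64(191.54703948731378)) (np.float64(304.1116653937968), np.float64(137.53918017008147))
```

View pics/w6.png

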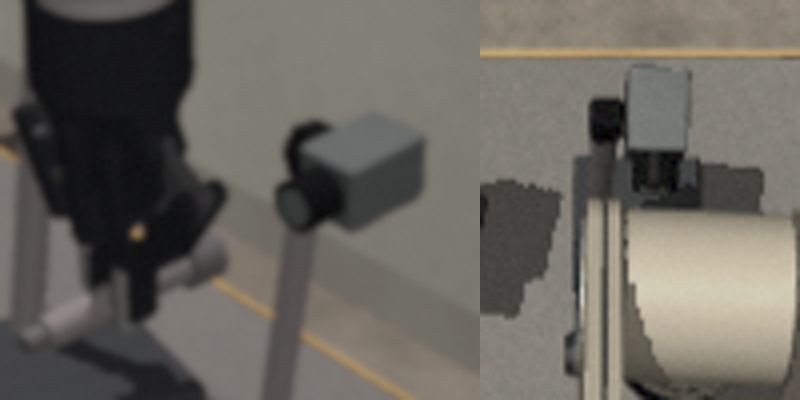

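The cartridge is in front of the lens and the camera is where it was. The collar looks slightly low: about (215,256), against a predicted (208,249). I'll use the last picture to measure the tilt.

```bash
python3 - <<'E'
from present import *
import pickle
p,o,w,s,t=pickle.load(open("w6.pkl","rb"))
a=cv2.resize(s["image"][180:240,296:386,::-1],(800,533),interpolation=cv2.INTER_CUBIC)
cv2.imwrite("pics/w7.png",a)
C=p-.0125*R.from_rotvec(o).as_matrix()[:,2]
k=800/90
for q in(.06,.04,-.048,-.06):
  for dz in (.014 if q>0 else .006,0): print(q,dz,np.round((np.array(proj(s,C+q*cx-dz*tz))-[296,180])*k))
print(np.round((np.array(proj(s,LENS))-[296,180])*k))
E
```

```text
0.06 0.014 [498. 147.]
0.06 0 [498. 198.]
0.04 0.014 [431. 180.]
0.04 0 [432. 232.]
-0.048 0.006 [121. 364.]
-0.048 0 [123. 386.]
-0.06 0.006 [ 77. 386.]
-0.06 0 [ 79. 409.]
[690. 103.]
```

View pics/w7.png

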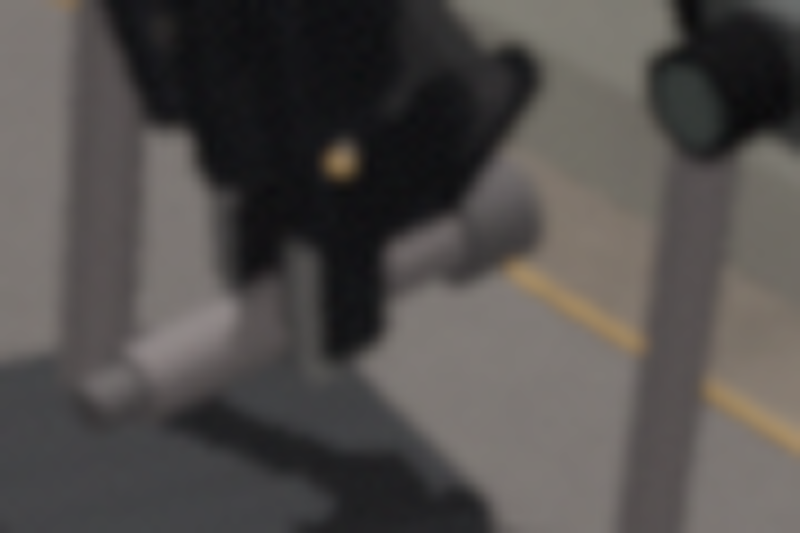

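The nipple end is at about (88,402) and the collar rim at (505–540, 160–245). That puts the axis within about 0.03 rad of the plan and about 4 mm below the lens centre (690,103), well within tolerance. I'll nudge it up 3 mm, let it settle and hand in.

```bash
python3 - <<'E'
from present import *
m.servo_line(pos(.06)+[0,0,.003],O,rate=.03);m.hold(.7)
print(m.get_time(),m.get_position(),m.get_grip_force(),np.abs(m.get_joint_vel()).max())
print(m.sign_off())
E
```

```text
29.0833 [ 0.63653067 -0.01243433  0.19709227] 58.524654507637024 0.0019221281165164653
the job is handed in; nothing more can be done
None
```

I handed the job in at about 29 s: the lever is open to about 1.57 rad, and the gripper holds the cartridge still, inlet end about 60 mm in front of the smallest camera's lens and along its line of sight; the verdict was not shown.

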